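# Sweep coat buttons into the sorting tray's trough

## Task

On the trims sorting tray, sweep the four round coat buttons along the raised board and over its open edge down into the tray's trough, using only the outside of your fingers or the fingertips. Keep both rectangular strap buckles on the board: you may nudge them aside, but they must not go into the trough. Do not pinch, press down on or lift any button or buckle, and leave the thread cone and the tape roll beside the tray alone.

Things in the scene. Friction and masses are not known exactly. Their poses are not given: they have to be found in the camera images.
- tray: white plastic sorting tray, fixed to the table, 243 x 218 mm. Origin: at table height below the middle of its flat raised board. Board top 28 mm above the table, over tray x -80 to +95 mm, y -105 to +105 mm; rims 4 mm thick and 10 mm above the board on its +x, +y and -y sides. Trough along the open -x edge. Tray x points away from the robot, turned up to 70 degrees either way; z up
- board_edge (a point): middle of the board's open edge at the board's top, tray x -80 mm; the edge is level, without rim, 210 mm long along tray y, and drops straight into the trough; axes as the tray's
- trough (a point): middle of the trough's floor, 4 mm above the table, tray x -110 mm. Inside, the trough spans tray x -140 to -80 mm and y -105 to +105 mm; outer wall up to 36 mm above the table, end walls 36 mm (-y end) and 24 mm (+y end, with a small pouring lip); walls 4 mm thick; axes as the tray's
- button1: a round four-hole coat button of black plastic lying flat on the tray's board, 30 mm in diameter and 7 mm thick, about 13 g; its origin is its centre, z is the button's axis. Loose: slides when pushed at its edge
- button2: a round four-hole coat button of black plastic lying flat on the tray's board, 30 mm in diameter and 7 mm thick, about 13 g; its origin is its centre, z is the button's axis. Loose: slides when pushed at its edge
- button3: a round four-hole coat button of black plastic lying flat on the tray's board, 30 mm in diameter and 7 mm thick, about 13 g; its origin is its centre, z is the button's axis. Loose: slides when pushed at its edge
- button4: a round four-hole coat button of black plastic lying flat on the tray's board, 30 mm in diameter and 7 mm thick, about 13 g; its origin is its centre, z is the button's axis. Loose: slides when pushed at its edge
- buckle1: a flat rectangular strap buckle (three-bar slide) of black plastic lying on the tray's board, 40 x 30 mm and 5 mm thick, two open slots; its origin is its centre, x along its 40 mm side, z up. Loose: slides when pushed
- buckle2: a flat rectangular strap buckle (three-bar slide) of black plastic lying on the tray's board, 40 x 30 mm and 5 mm thick, two open slots; its origin is its centre, x along its 40 mm side, z up. Loose: slides when pushed
- thread_cone: cone of beige sewing thread on a grey core, standing on the table beside the tray, 76 mm across at the bottom, 150 mm tall; origin at the centre of its underside, z up
- tape_roll: roll of brown packing tape lying flat on the table beside the tray, 100 mm outside and 76 mm inside diameter, 48 mm tall; origin at the centre of its underside, z up

How it is judged:
At the end, for the whole second after the job is handed in: The centre of each of the four buttons is inside the trough (more than 1 mm past the board's open edge, within the trough's walls, and below the board's top) and at rest; both buckles lie on the board, their centres within its edges; thread cone and tape roll are within 20 mm of where they stood (x of button1 in the frame of tray between -0.141 and -0.081 m and y of button1 in the frame of tray between -0.106 and 0.106 m and z of each of button1, button2, button3, button4 in the frame of tray below 0.027 m and linear speed of each of button1, button2, button3, button4, buckle1, buckle2 below 0.02 m/s and x of button2 in the frame of tray between -0.141 and -0.081 m and y of button2 in the frame of tray between -0.106 and 0.106 m and x of button3 in the frame of tray between -0.141 and -0.081 m and y of button3 in the frame of tray between -0.106 and 0.106 m and x of button4 in the frame of tray between -0.141 and -0.081 m and y of button4 in the frame of tray between -0.106 and 0.106 m and x of buckle1 in the frame of tray between -0.08 and 0.095 m and y of buckle1 in the frame of tray between -0.105 and 0.105 m and z of buckle1 in the frame of tray between 0.027 and 0.04 m and x of buckle2 in the frame of tray between -0.08 and 0.095 m and y of buckle2 in the frame of tray between -0.105 and 0.105 m and z of buckle2 in the frame of tray between 0.027 and 0.04 m and distance of each of thread_cone, tape_roll from where it was at the start of the episode below 0.02 m); the robot touches nothing.
It fails at once if a button is lifted (its centre more than 20 mm above its resting height on the board) (z of any of button1, button2, button3, button4 in the frame of tray above 0.0515 m).
It fails at once if a buckle is lifted (its centre more than 20 mm above its resting height on the board) (z of any of buckle1, buckle2 in the frame of tray above 0.0505 m).
It fails at once if a button or buckle is pinched or pressed hard (more than 15 N from the fingers) (contact force between the fingers and button1 above 15 N or contact force between the fingers and button2 above 15 N or contact force between the fingers and button3 above 15 N or contact force between the fingers and button4 above 15 N or contact force between the fingers and buckle1 above 15 N or contact force between the fingers and buckle2 above 15 N).
It fails at once if a buckle falls off the board (its centre drops below the board's top) (z of any of buckle1, buckle2 in the frame of tray below 0.026 m).
It fails at once if the thread cone or the tape roll is moved by more than 20 mm or knocked over (distance of any of thread_cone, tape_roll from where it was at the start of the episode above 0.02 m or angle between thread_cone's own z axis and vertical above 0.3 rad).
It also fails if it takes over 64 s, if anything falls off the work surface, if the arm or the gripper's body presses on something with over 40 N, if the wrist force passes 120 N, or if a joint passes its speed limit or range.

## Robot

A 6-joint arm with a two-finger parallel gripper is mounted at the origin on the work surface. World frame = base frame: x ahead of the robot, y to its left, z up, the work surface at z = 0. Lengths are in m, angles in rad, forces in N, time in s.
With the tool pointing down it reaches from about 0.35 to 0.85 m from the base axis. Payload 8.1 kg.
Tool frame: the origin (TCP) lies at the very end of the fingers, on their centre line; the grasp point (between the pads) lies 19 mm behind it; z points along the fingers, y is the direction in which the jaws open and shut (so a half turn about z gives the same grasp; the last joint's range is limited). The gripper opens to 93 mm and grips with 3 to 60 N. Pads are 15 mm wide; open, the fingers measure 128 mm over their backs; the gripper's body (75 mm by 188 mm) begins 65 mm behind the grasp point.
Start: joints at [1.257, 0.13, 1.488, -0, 1.523, -0.085], TCP at [0.136, 0.584, 0.219] pointing down, gripper open.
Joint ranges: [-2.96, 2.96], [-0.89, 2.26], [0.02, 2.5], [-1.34, 4.48], [0, 2.73], [-2.66, 2.66]. Speed limits (rad/s): [2.39, 2.39, 2.79, 3.14, 3.14, 3.14].

## Interface

Orientations are given as a rotation vector (axis times angle).
In Python, from plant import robot gives the robot as it stands.
- The arm moves only by the shell command python3 -m pendant 'ROWS' [OPENING] [FORCE]. ROWS is JSON, a list of rows, each an object with "delta_pos": the shift along the tool's x, y, z in m, a list of three; "spin": the turn about the tool's z in rad. In form: [{"delta_pos": [dx, dy, dz], "spin": spin}, ...]. A call has 1 to 10 rows; each row is the pose to reach, as a shift and turn from the pose measured when the call began, along the tool's axes at that moment; what a row does not reach only later rows make up. A row lasts 1/10 s, in which the tool goes at most 50 mm and 8.59 degrees, less where a joint would pass 70% of its speed; a pose out of reach is approached as far as the arm can. A call with a gripper value outside its range is refused whole. OPENING is the closure, from -1 (fully open) to 1 (shut), set as the call begins (- or left out, the last holds). The fingers move at their own pace and stop on an object; FORCE is the grip in N (left out, the last holds). Time passes only in rows, so rows that repeat a pose let the fingers close. It gives the time, the measured TCP pose, the force and the opening at its end, in the units of the state.
- robot.read_state(): the state, without advancing time (a new reading comes with each control period).
- robot.read_camera(name): name is "side" or "top"; returns a dict with "color" (420x560x3 uint8, blue, green, red), "camera_matrix" (3x3 intrinsics, pixels), "R" (3x3) and "t" (3): a world point X has camera coordinates R X + t. Camera axes: x right, y down, z forward; pixel columns grow to the right and rows downward; lengths in m; the calibration is good to about 2 mm. A picture is of the moment at which its call begins. There is no depth.
- robot.close_job(): hands the job in, once; it reports no verdict.
Trained networks look in the newest picture that a camera, given by its name, has taken for a name from the list of things; names that differ only in an ending like _2 or _b are one class to them, and where a whole thing is asked for, a point or a joint stands for the part that bears it (a point fixed in the world has none). Each returns a list of dicts, best first, with "score" (0 to 1); they miss things now and then, are a little off and sometimes report something else, mostly with a low value. They report only what shows in the picture. A call takes as long as a camera call.
- robot.outline_of(camera, label): "mask" (420x560 bool, what is visible of it).
- robot.mark_of(camera, label): "location" ([x, y, z] in m, in the coordinates of the camera as it stood for that picture, good to about 4 mm: a listed point, or the origin of a listed thing).
The state is a dict: "t": time; "q": joint angles; "dq": joint speeds; "joint_torque": joint torques, N m; "tool_pos": TCP position; "orientation": TCP orientation; "force": force on the tool from outside, world axes, zero at the start; "wrist_torque": the same for the moment, N m; "opening": finger opening in m.
Only numpy, scipy, OpenCV 4.12 (cv2) and the standard library are available. Lean on these libraries where they do the work, as an engineer would, in place of code of your own. Each camera call takes 0.05 s, during which the arm holds its last target.

## Working session

There is one attempt and no reset: what is moved stays moved. The work goes in short steps, Python scripts to look and compute and a shell command to move; the robot and the scene stay as the last step left them, time stands still between calls to the robot, and variables do not carry over. Pictures are saved under pics/ and viewed, and the job is handed in when it is done.

```bash
ls; mkdir -p pics; python3 - <<'E'
from plant import robot
import cv2
for c in ("top","side"):
    r=robot.read_camera(c); cv2.imwrite(f"pics/{c}0.png",r["color"])
    print(c,r["camera_matrix"].tolist(),(-r["R"].T@r["t"]).round(3))
s=robot.read_state()
print({k:(v if not hasattr(v,'round') else v.round(3)) for k,v in s.items()})
E
```

```text
pics
top [[409.57468206453694, 0.0, 282.1482871039347], [0.0, 409.57468206453694, 209.8444231881642], [0.0, 0.0, 1.0]] [0.507 0.01  0.965]
side [[431.0948309005587, 0.0, 282.28788947037975], [0.0, 431.0948309005587, 200.5721270767885], [0.0, 0.0, 1.0]] [0.134 0.52  0.839]
{'t': 0.1, 'q': array([ 1.257,  0.131,  1.489, -0.   ,  1.523, -0.085]), 'dq': array([-0.001, -0.001, -0.   ,  0.   , -0.   , -0.   ]), 'joint_torque': array([ 1.0000e-03, -5.6134e+01, -4.9309e+01,  7.7000e-02,  2.9000e-02,
       -0.0000e+00]), 'tool_pos': array([0.136, 0.584, 0.218]), 'orientation': array([-3.590e-01, -3.121e+00,  3.000e-03]), 'force': array([1.048, 0.442, 0.039]), 'wrist_torque': array([ 0.006, -0.034,  0.014]), 'opening': 0.0931909078828117}
```

View pics/top0.png

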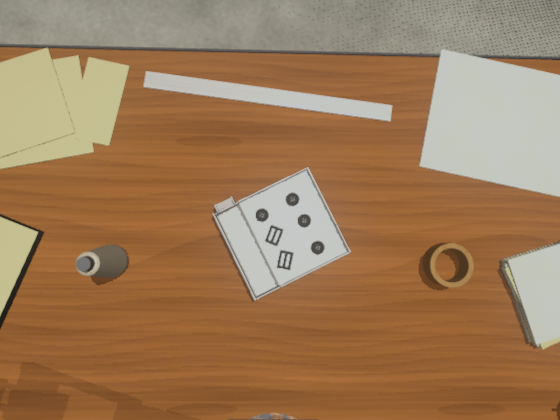

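View pics/side0.png

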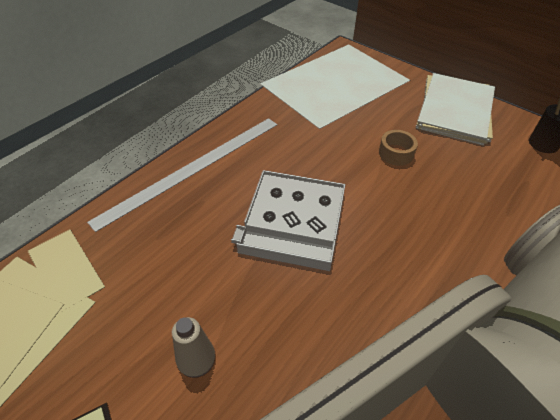

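```bash
cat > h.py <<'E'
from plant import robot
import cv2, numpy as np
from scipy.spatial.transform import Rotation as Rn
def marks(cam,labels):
    r=robot.read_camera(cam); out={}
    for l in labels:
        out[l]=[(round(d["score"],2),(r["R"].T@(np.array(d["location"])-r["t"])).round(3)) for d in robot.mark_of(cam,l)]
    return r,out
def ray(r,u,v,z):
    d=r["R"].T@np.linalg.inv(r["camera_matrix"])@np.array([u,v,1.]); c=-r["R"].T@r["t"]
    return c+d*(z-c[2])/d[2]
def proj(r,X):
    p=r["camera_matrix"]@(r["R"]@np.array(X,float)+r["t"]); return p[:2]/p[2]
E
python3 - <<'E'
from h import *
for cam in("top","side"):
    r,o=marks(cam,["tray","board_edge","trough","button1","buckle1","thread_cone","tape_roll"])
    for l,x in o.items():
        print(cam,l); [print("   ",s,p.tolist(),proj(r,p).round(0)) for s,p in x]
E
```

```text
top tray
    0.85 [0.537, -0.038, 0.001] [291. 230.]
top board_edge
    0.57 [0.5, 0.038, 0.029] [258. 245.]
top trough
    0.92 [0.489, 0.064, 0.007] [247. 250.]
    0.47 [0.46, 0.377, 0.0] [112. 261.]
top button1
    0.69 [0.567, 0.032, 0.036] [261. 215.]
    0.63 [0.495, -0.096, 0.032] [317. 248.]
    0.49 [0.603, -0.037, 0.031] [291. 200.]
    0.42 [0.56, -0.065, 0.029] [303. 219.]
top buckle1
    0.64 [0.521, 0.001, 0.033] [274. 236.]
    0.57 [0.467, -0.023, 0.029] [285. 260.]
top thread_cone
    0.59 [0.46, 0.375, -0.0] [113. 261.]
top tape_roll
    0.72 [0.521, 0.003, 0.034] [274. 236.]
    0.58 [0.461, -0.396, 0.001] [442. 263.]
side tray
    0.75 [0.534, -0.036, 0.004] [297. 214.]
    0.39 [0.557, -0.069, 0.033] [298. 195.]
side board_edge
    0.92 [0.499, 0.034, 0.027] [290. 233.]
side trough
    0.85 [0.487, 0.062, 0.002] [287. 250.]
side button1
    0.65 [0.607, -0.038, 0.032] [275. 192.]
    0.57 [0.56, -0.07, 0.032] [298. 194.]
    0.48 [0.567, 0.03, 0.034] [270. 216.]
    0.41 [0.497, -0.097, 0.036] [324. 199.]
side buckle1
    0.47 [0.473, -0.025, 0.031] [314. 223.]
    0.46 [0.521, 0.006, 0.033] [291. 220.]
side thread_cone
    0.77 [0.46, 0.377, 0.001] [195. 360.]
side tape_roll
    0.88 [0.461, -0.401, 0.007] [396. 151.]
    0.48 [0.499, -0.095, 0.032] [323. 200.]
```

```bash
cat >> h.py <<'E'
def T(yaw,c):
    a=np.array([[np.cos(yaw),-np.sin(yaw)],[np.sin(yaw),np.cos(yaw)]])
    return lambda P: np.r_[a@np.array(P[:2])+c, P[2]]
E
python3 - <<'E'
from h import *
from scipy.optimize import minimize
r=robot.read_camera("top"); m=robot.outline_of("top","tray")[0]["mask"]
print(m.sum())
g=cv2.cvtColor(r["color"],cv2.COLOR_BGR2GRAY)
crop=cv2.resize(r["color"][160:310,200:360],None,fx=5,fy=5,interpolation=cv2.INTER_CUBIC)
def draw(p):
    # tray silhouette: board rims top z .038, trough z .036
    f=T(p[0],p[1:3]); M=np.zeros(m.shape,np.float32)
    M8=np.zeros((420,560),np.uint8)
    for poly in ([(-80,-109,38),(99,-109,38),(99,109,38),(-80,109,38)],[(-144,-109,36),(-80,-109,36),(-80,109,24),(-144,109,24)],[(-144,-109,0),(99,-109,0),(99,109,0),(-144,109,0)]):
        pts=np.array([proj(r,f(np.array(q)/1000)) for q in poly])
        cv2.fillConvexPoly(M8,(pts*16).round().astype(np.int32),1,shift=4)
    return M8.astype(bool)
# exact: edge-based via mask IoU
best=minimize(lambda p:-(draw(p)&m).sum()/(draw(p)|m).sum(),[-1.12,.536,-.037],method="Nelder-Mead",options=dict(initial_simplex=[[-1.12,.536,-.037],[-1.08,.536,-.037],[-1.12,.542,-.037],[-1.12,.536,-.031]]))
print(best.x,best.fun)
p=best.x; f=T(p[0],p[1:3])
for poly,c in (([(-80,-109,38),(99,-109,38),(99,109,38),(-80,109,38)],(0,0,255)),([(-80,-105,28),(-80,105,28)],(0,200,0)),([(-144,-109,36),(-144,109,36)],(255,0,0))):
    pts=np.array([(proj(r,f(np.array(q)/1000))-[200,160]+.5)*5 for q in poly]).round().astype(int)
    cv2.polylines(crop,[pts],True,c,1)
cv2.imwrite("pics/fit.png",crop)
E
```

```text
9382
[-1.10634635  0.54111775 -0.03526344] -0.8789772727272728
```

View pics/fit.png

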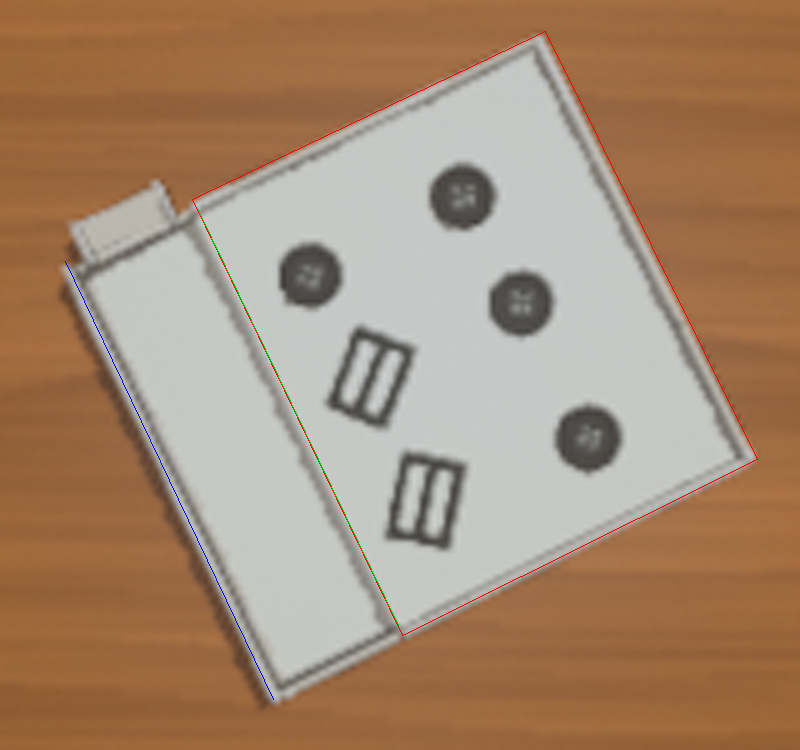

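```bash
cat >> h.py <<'E'
YAW=-1.106; C=np.array([.5395,-.0358])
A=np.array([[np.cos(YAW),-np.sin(YAW)],[np.sin(YAW),np.cos(YAW)]])
def w2t(X): return A.T@(np.array(X[:2])-C)
def t2w(P): return A@np.array(P[:2])+C
def look(name=None,cam="top"):
    r=robot.read_camera(cam)
    f=lambda x,y,z: proj(r,np.r_[t2w((x,y)),z])
    M=np.zeros((420,560),np.uint8)
    cv2.fillConvexPoly(M,np.array([f(-.141,-.102,.028),f(.092,-.102,.028),f(.092,.102,.028),f(-.141,.102,.028)]).round().astype(np.int32),1)
    g=cv2.cvtColor(r["color"],cv2.COLOR_BGR2GRAY)
    b=((g<110)&(M>0)).astype(np.uint8)
    b=cv2.morphologyEx(b,cv2.MORPH_CLOSE,np.ones((5,5),np.uint8))
    n,l,st,ce=cv2.connectedComponentsWithStats(b)
    for i in range(1,n):
        if st[i,4]<25: continue
        X=ray(r,*ce[i],.033); p=w2t(X)
        print("blob",ce[i].round(0),"area",st[i,4],"tray mm",(p*1000).round(1))
    s=robot.read_state(); 
    print("t",round(s["t"],2),"tcp tray",(w2t(s["tool_pos"])*1000).round(1),"z",round(s["tool_pos"][2],4),"F",np.round(s["force"],1),"open",round(s["opening"],4))
    Rm=Rn.from_rotvec(s["orientation"]).as_matrix()
    for k,a in enumerate("xyz"): print("tool",a,"in tray",np.r_[A.T@Rm[:2,k],Rm[2,k]].round(3))
    if name:
        u,v=proj(r,np.r_[C,.03]); u,v=int(u),int(v)
        cv2.imwrite(f"pics/{name}.png",cv2.resize(r["color"][max(0,v-75):v+75,max(0,u-80):u+80],None,fx=5,fy=5,interpolation=cv2.INTER_CUBIC))
    return r
E
python3 -c "
from h import *
look();print(t2w((-.11,0)))"
```

```text
blob [292. 199.] area 119 tray mm [31.8 58.5]
blob [261. 215.] area 116 tray mm [-46.8  56.5]
blob [304. 220.] area 120 tray mm [34.1  2.7]
blob [274. 235.] area 203 tray mm [-42.    2.6]
blob [317. 247.] area 122 tray mm [ 34.7 -65.7]
blob [285. 260.] area 209 tray mm [-44.  -58.3]
t 1.05 tcp tray [-735.2  -82.6] z 0.2186 F [ 0.3 -0.3  0.3] open 0.0926
tool x in tray [-0.639 -0.769 -0.   ]
tool y in tray [-0.769  0.639  0.   ]
tool z in tray [ 0.  0. -1.]
[0.49019352 0.06253042]
```

```bash
cat >> h.py <<'E'
def plan(x,y,z,ang=None):
    "tray mm target; ang= desired direction (deg, tray) of tool y"
    s=robot.read_state(); Rm=Rn.from_rotvec(s["orientation"]).as_matrix()
    d=np.r_[t2w((x/1000,y/1000)),z/1000]-s["tool_pos"]
    v=A.T@Rm[:2,1]; a=np.arctan2(v[1],v[0])
    sp=None if ang is None else ((a-np.radians(ang)+np.pi)%(2*np.pi)-np.pi)
    print("PLAN delta",(Rm.T@d).round(4),"spin",sp if sp is None else round(sp,3),"q",s["q"].round(2),"t",round(s["t"],2))
E
python3 -m pendant '[{"delta_pos":[-0.565,-0.462,0],"spin":0},{"delta_pos":[-0.565,-0.462,0],"spin":0},{"delta_pos":[-0.565,-0.462,0],"spin":0},{"delta_pos":[-0.565,-0.462,0],"spin":0},{"delta_pos":[-0.565,-0.462,0],"spin":0},{"delta_pos":[-0.565,-0.462,0],"spin":0.877},{"delta_pos":[-0.565,-0.462,0],"spin":0.877},{"delta_pos":[-0.565,-0.462,0],"spin":0.877},{"delta_pos":[-0.565,-0.462,0],"spin":0.877},{"delta_pos":[-0.565,-0.462,0],"spin":0.877}]' 0.65 20
python3 -c "
from h import *
plan(-18,56.5,80,90)"
```

```text
t: 2.05
tool_pos: [0.4423, 0.1865, 0.219]
orientation: [1.485, 2.768, 0.001]
force: [0.8, 0.3, 0.0]
opening: 0.0186
PLAN delta [-0.2279  0.0162  0.1391] spin 0.121 q [ 0.29 -0.2   1.81  0.    1.53 -0.29] t 2.05
```

```bash
python3 -m pendant '[{"delta_pos":[-0.228,0.016,0.04],"spin":0.12},{"delta_pos":[-0.228,0.016,0.06],"spin":0.12},{"delta_pos":[-0.228,0.016,0.08],"spin":0.12},{"delta_pos":[-0.228,0.016,0.1],"spin":0.12},{"delta_pos":[-0.228,0.016,0.12],"spin":0.12},{"delta_pos":[-0.228,0.016,0.139],"spin":0.12},{"delta_pos":[-0.228,0.016,0.139],"spin":0.12},{"delta_pos":[-0.228,0.016,0.139],"spin":0.12}]' 0.65 20
python3 - <<'E'
from h import *
look("p1"); plan(-18,56.5,30.5,90)
E
```

```text
t: 2.85
tool_pos: [0.5811, 0.0057, 0.0799]
orientation: [-1.649, -2.673, -0.0]
force: [0.3, -0.3, 1.0]
opening: 0.0163
blob [276. 238.] area 3253 tray mm [-40.4  -6.2]
blob [322. 215.] area 33 tray mm [78.2 -4.6]
t 2.9 tcp tray [-18.2  56.9] z 0.0816 F [0.2 0.2 0.5] open 0.0161
tool x in tray [-1.    -0.001 -0.   ]
tool y in tray [-0.001  1.     0.002]
tool z in tray [ 0.     0.002 -1.   ]
PLAN delta [-0.0002 -0.0005  0.0511] spin 0.001 q [-0.08  0.19  1.68  0.    1.27 -0.54] t 2.9
```

View pics/p1.png

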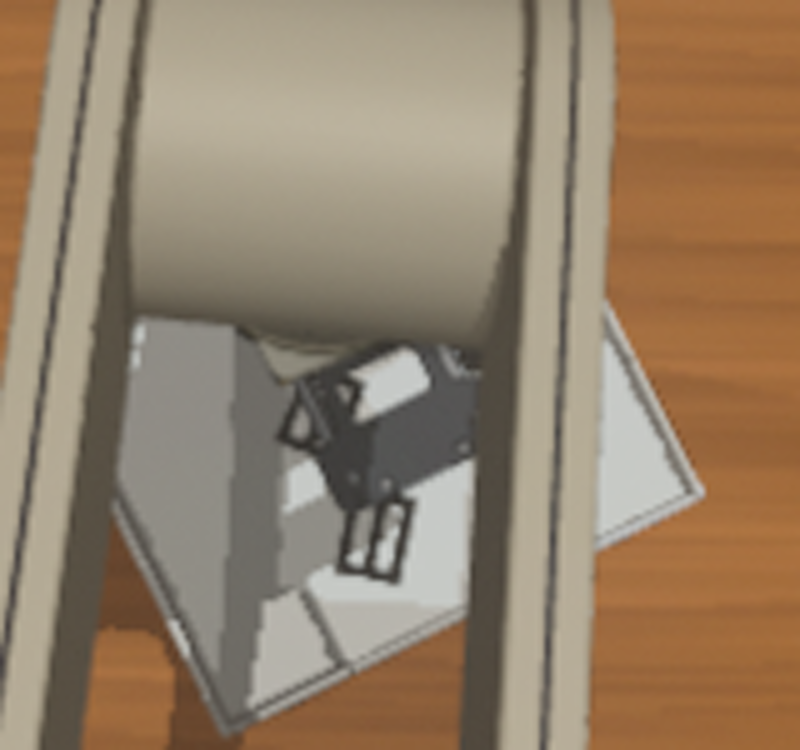

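```bash
python3 -m pendant '[{"delta_pos":[0,0,0.02],"spin":0},{"delta_pos":[0,0,0.035],"spin":0},{"delta_pos":[0,0,0.043],"spin":0},{"delta_pos":[0,0,0.047],"spin":0},{"delta_pos":[0,0,0.049],"spin":0},{"delta_pos":[0,0,0.049],"spin":0}]'
python3 - <<'E'
from h import *
r=robot.read_camera("side"); cv2.imwrite("pics/s1.png",cv2.resize(r["color"][130:290,200:380],None,fx=4,fy=4,interpolation=cv2.INTER_CUBIC))
for i in range(3): print(robot.read_state()["tool_pos"])
plan(-78,56.5,30.5,90)
E
```

```text
t: 3.5
tool_pos: [0.5824, 0.0061, 0.0328]
orientation: [1.647, 2.673, 0.003]
force: [0.1, 0.1, -0.6]
opening: 0.0166
[0.58262805 0.00604463 0.03303947]
[0.58262805 0.00604463 0.03303947]
[0.58262805 0.00604463 0.03303947]
PLAN delta [ 0.0599 -0.0007  0.0025] spin 0.001 q [-0.08  0.25  1.71  0.    1.18 -0.54] t 3.55
```

View pics/s1.png

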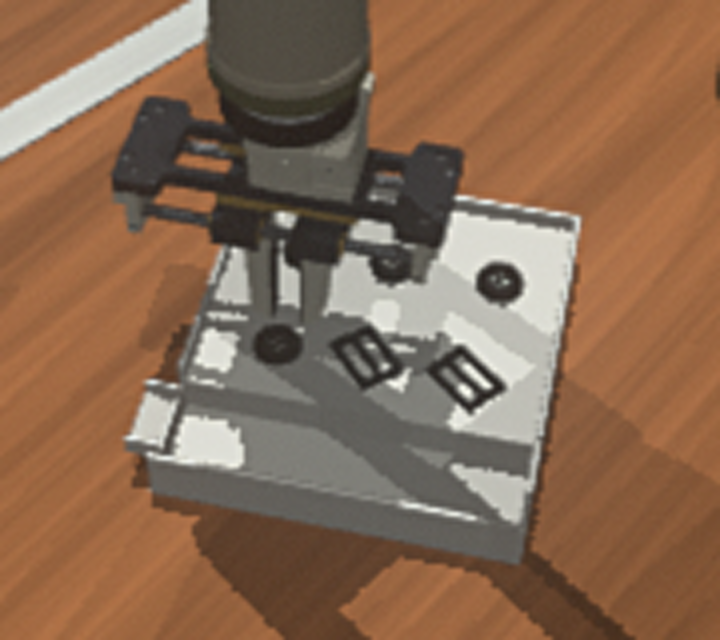

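```bash
python3 -m pendant '[{"delta_pos":[0,0,0.002],"spin":0},{"delta_pos":[0.004,0,0.002],"spin":0},{"delta_pos":[0.009,0,0.002],"spin":0},{"delta_pos":[0.014,0,0.002],"spin":0},{"delta_pos":[0.02,0,0.002],"spin":0},{"delta_pos":[0.026,0,0.002],"spin":0},{"delta_pos":[0.032,0,0.002],"spin":0},{"delta_pos":[0.038,0,0.002],"spin":0},{"delta_pos":[0.044,0,0.002],"spin":0}]'
python3 - <<'E'
from h import *
r=robot.read_camera("side"); cv2.imwrite("pics/s2.png",cv2.resize(r["color"][130:290,200:380],None,fx=4,fy=4,interpolation=cv2.INTER_CUBIC))
plan(-84,56.5,31,90)
E
```

```text
t: 4.45
tool_pos: [0.5626, 0.0459, 0.031]
orientation: [1.647, 2.673, 0.003]
force: [-0.0, -0.3, -0.6]
opening: 0.0162
PLAN delta [ 0.0205 -0.0007 -0.0001] spin 0.002 q [-0.01  0.2   1.77  0.    1.17 -0.48] t 4.5
```

View pics/s2.png

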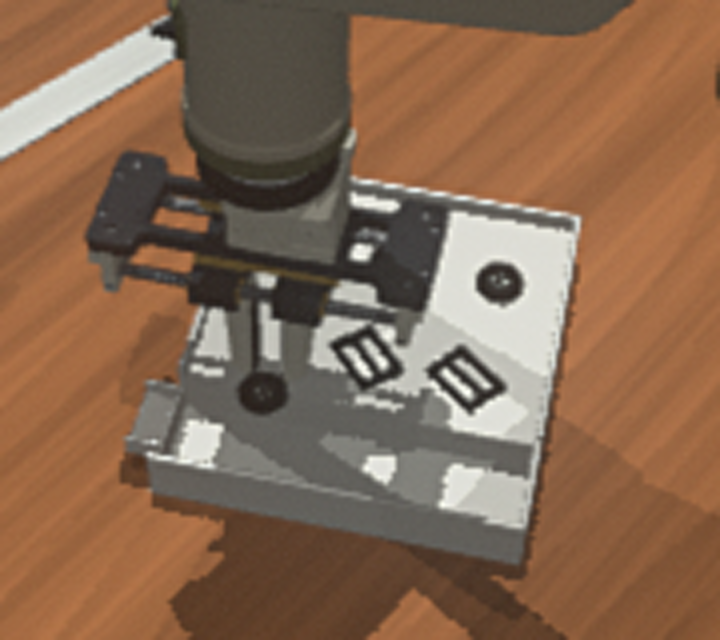

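```bash
python3 -m pendant '[{"delta_pos":[0.005,0,0],"spin":0},{"delta_pos":[0.01,0,0],"spin":0},{"delta_pos":[0.014,0,0],"spin":0},{"delta_pos":[0.018,0,0],"spin":0},{"delta_pos":[0.022,0,0],"spin":0},{"delta_pos":[0.024,0,0],"spin":0},{"delta_pos":[0.024,0,0],"spin":0}]'
python3 - <<'E'
from h import *
r=robot.read_camera("side"); cv2.imwrite("pics/s3.png",cv2.resize(r["color"][130:290,200:380],None,fx=4,fy=4,interpolation=cv2.INTER_CUBIC))
plan(64,58,70,90)
E
```

```text
t: 5.2
tool_pos: [0.5512, 0.0683, 0.0308]
orientation: [1.647, 2.674, 0.003]
force: [-0.1, 0.6, 0.1]
opening: 0.0162
PLAN delta [-0.1516  0.0007 -0.0391] spin 0.002 q [ 0.03  0.18  1.79  0.    1.17 -0.44] t 5.25
```

View pics/s3.png

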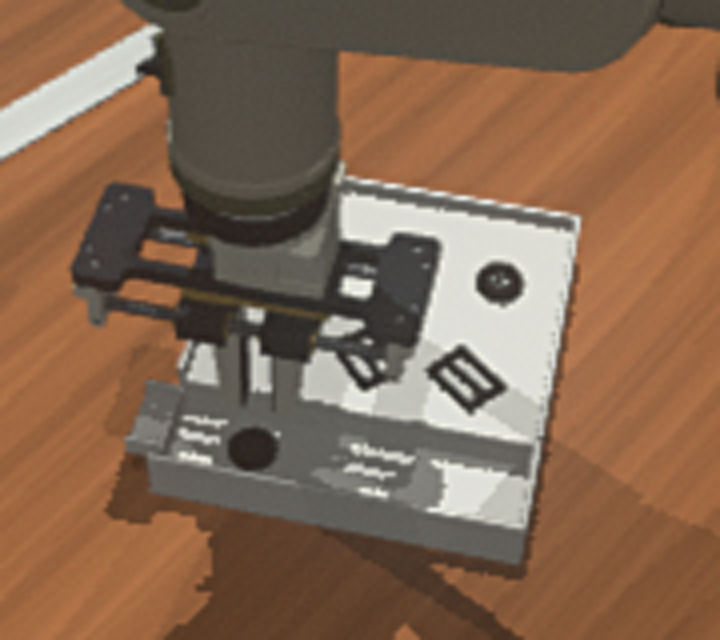

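```bash
python3 -m pendant '[{"delta_pos":[-0.003,0,-0.02],"spin":0},{"delta_pos":[-0.01,0,-0.039],"spin":0},{"delta_pos":[-0.05,0,-0.039],"spin":0},{"delta_pos":[-0.1,0,-0.039],"spin":0},{"delta_pos":[-0.14,0.001,-0.039],"spin":0},{"delta_pos":[-0.152,0.001,-0.039],"spin":0},{"delta_pos":[-0.152,0.001,-0.039],"spin":0},{"delta_pos":[-0.152,0.001,-0.02],"spin":0},{"delta_pos":[-0.152,0.001,-0.005],"spin":0},{"delta_pos":[-0.152,0.001,0],"spin":0}]'
python3 - <<'E'
from h import *
r=robot.read_camera("side"); cv2.imwrite("pics/s4.png",cv2.resize(r["color"][130:290,200:380],None,fx=4,fy=4,interpolation=cv2.INTER_CUBIC))
plan(-86,58,31,90)
E
```

```text
t: 6.25
tool_pos: [0.6183, -0.0655, 0.0282]
orientation: [-1.644, -2.673, -0.001]
force: [-6.2, 1.2, 39.8]
opening: 0.0162
PLAN delta [ 0.148   0.0011 -0.0018] spin 0.003 q [-0.19  0.35  1.59  0.    1.2  -0.66] t 6.3
```

View pics/s4.png

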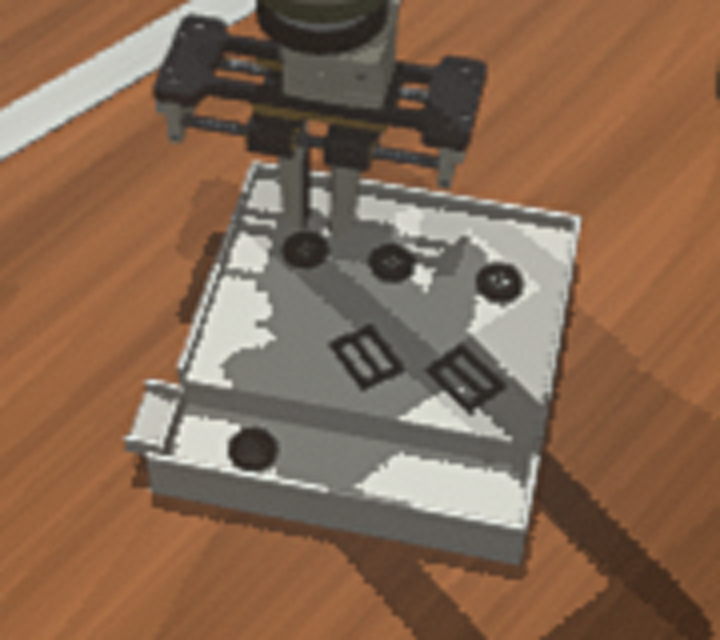

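```bash
python3 -m pendant '[{"delta_pos":[0,0,-0.0035],"spin":0},{"delta_pos":[0,0,-0.0035],"spin":0}]'
python3 - <<'E'
from h import *
plan(-86,58,31.5,90); s=robot.read_state(); print(s["tool_pos"],s["force"])
E
```

```text
t: 6.5
tool_pos: [0.6185, -0.0648, 0.0328]
orientation: [-1.643, -2.674, -0.001]
force: [0.6, 0.4, 0.0]
opening: 0.0164
PLAN delta [0.1473 0.001  0.0017] spin 0.004 q [-0.19  0.35  1.59  0.    1.21 -0.66] t 6.5
[ 0.61851785 -0.06480632  0.03275294] [0.63705626 0.37154393 0.02154955]
```

```bash
python3 -m pendant '[{"delta_pos":[0.003,0,0.001],"spin":0},{"delta_pos":[0.008,0,0.0015],"spin":0},{"delta_pos":[0.014,0,0.0015],"spin":0},{"delta_pos":[0.021,0,0.0015],"spin":0},{"delta_pos":[0.028,0,0.0015],"spin":0},{"delta_pos":[0.036,0,0.0015],"spin":0},{"delta_pos":[0.044,0,0.0015],"spin":0},{"delta_pos":[0.052,0,0.0015],"spin":0},{"delta_pos":[0.060,0,0.0015],"spin":0},{"delta_pos":[0.068,0,0.0015],"spin":0}]'
python3 - <<'E'
from h import *
r=robot.read_camera("side"); cv2.imwrite("pics/s5.png",cv2.resize(r["color"][130:290,200:380],None,fx=4,fy=4,interpolation=cv2.INTER_CUBIC))
plan(-86,58,31,90)
E
```

```text
t: 7.5
tool_pos: [0.5875, -0.0035, 0.0314]
orientation: [-1.643, -2.674, -0.001]
force: [-0.3, 0.6, 0.4]
opening: 0.0161
PLAN delta [0.0775 0.001  0.0006] spin 0.005 q [-0.09  0.26  1.69  0.    1.19 -0.56] t 7.55
```

View pics/s5.png

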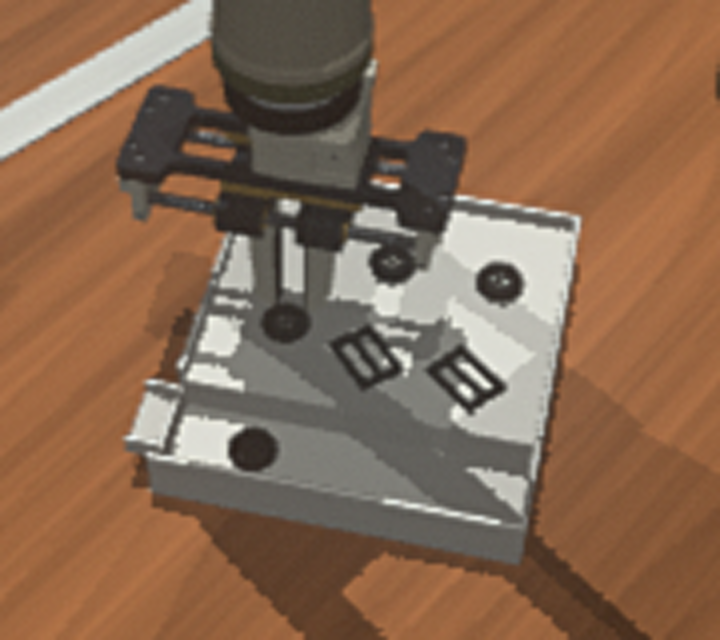

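```bash
python3 -m pendant '[{"delta_pos":[0.005,0.001,0],"spin":0},{"delta_pos":[0.012,0.003,0],"spin":0},{"delta_pos":[0.020,0.005,0],"spin":0},{"delta_pos":[0.028,0.007,0],"spin":0},{"delta_pos":[0.036,0.009,0],"spin":0},{"delta_pos":[0.044,0.011,0],"spin":0},{"delta_pos":[0.051,0.012,0],"spin":0},{"delta_pos":[0.057,0.012,0],"spin":0},{"delta_pos":[0.062,0.012,0],"spin":0},{"delta_pos":[0.066,0.012,0],"spin":0}]'
python3 -m pendant '[{"delta_pos":[0.005,0,0],"spin":0},{"delta_pos":[0.010,0,0],"spin":0},{"delta_pos":[0.014,0,0],"spin":0},{"delta_pos":[0.014,0,0],"spin":0}]'
python3 - <<'E'
from h import *
r=robot.read_camera("side"); cv2.imwrite("pics/s6.png",cv2.resize(r["color"][130:290,200:380],None,fx=4,fy=4,interpolation=cv2.INTER_CUBIC))
plan(34,-28,80,180)
E
```

```text
t: 8.55
tool_pos: [0.5675, 0.0622, 0.0315]
orientation: [-1.642, -2.674, -0.001]
force: [0.2, -0.2, 0.4]
opening: 0.0162
t: 8.95
tool_pos: [0.5609, 0.0751, 0.0315]
orientation: [-1.641, -2.674, -0.002]
force: [-0.1, -0.8, 0.4]
opening: 0.0162
PLAN delta [-0.1226 -0.0976 -0.0488] spin -1.566 q [ 0.04  0.21  1.75  0.    1.18 -0.43] t 9.0
```

View pics/s6.png

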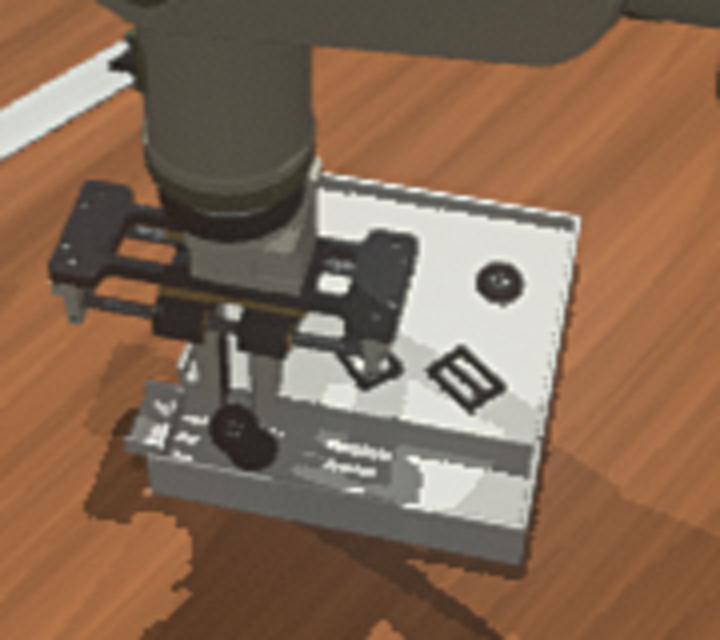

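```bash
python3 -m pendant '[{"delta_pos":[-0.004,0,-0.02],"spin":0},{"delta_pos":[-0.015,0,-0.049],"spin":-0.15},{"delta_pos":[-0.035,-0.02,-0.049],"spin":-0.3},{"delta_pos":[-0.06,-0.04,-0.049],"spin":-0.45},{"delta_pos":[-0.08,-0.07,-0.049],"spin":-0.6},{"delta_pos":[-0.11,-0.09,-0.049],"spin":-0.75},{"delta_pos":[-0.122,-0.098,-0.049],"spin":-0.9},{"delta_pos":[-0.122,-0.098,-0.049],"spin":-1.05},{"delta_pos":[-0.122,-0.098,-0.049],"spin":-1.2},{"delta_pos":[-0.122,-0.098,-0.049],"spin":-1.35}]'
python3 - <<'E'
from h import *
r=robot.read_camera("side"); cv2.imwrite("pics/s7.png",cv2.resize(r["color"][130:290,200:380],None,fx=4,fy=4,interpolation=cv2.INTER_CUBIC))
plan(34,-28,80,180)
E
```

```text
t: 10.0
tool_pos: [0.529, -0.079, 0.0803]
orientation: [0.398, -3.114, -0.005]
force: [-0.5, -0.9, 0.4]
opening: 0.0162
PLAN delta [-0.0006 -0.      0.0003] spin -0.2 q [-0.25  0.07  1.81  0.    1.26 -2.08] t 10.05
```

View pics/s7.png

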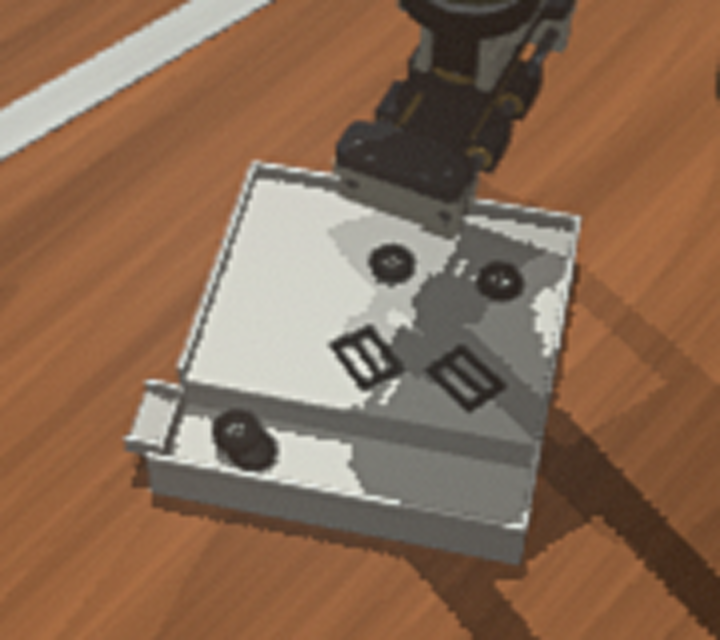

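```bash
python3 -m pendant '[{"delta_pos":[0,0,0.01],"spin":-0.1},{"delta_pos":[0,0,0.025],"spin":-0.2},{"delta_pos":[0,0,0.036],"spin":-0.2},{"delta_pos":[0,0,0.042],"spin":-0.2},{"delta_pos":[0,0,0.046],"spin":-0.2},{"delta_pos":[0,0,0.048],"spin":-0.2},{"delta_pos":[0,0,0.049],"spin":-0.2},{"delta_pos":[0,0,0.049],"spin":-0.2}]'
python3 - <<'E'
from h import *
r=robot.read_camera("side"); cv2.imwrite("pics/s8.png",cv2.resize(r["color"][130:290,200:380],None,fx=4,fy=4,interpolation=cv2.INTER_CUBIC))
plan(34,33,31,180); print(robot.read_state()["tool_pos"])
E
```

```text
t: 10.85
tool_pos: [0.5293, -0.0788, 0.0316]
orientation: [0.722, -3.056, -0.004]
force: [0.3, 0.8, -0.7]
opening: 0.0164
PLAN delta [-0.0614 -0.0001  0.0006] spin -0.001 q [-0.24  0.13  1.84  0.    1.17 -2.28] t 10.9
[ 0.52928669 -0.07883105  0.031678  ]
```

View pics/s8.png

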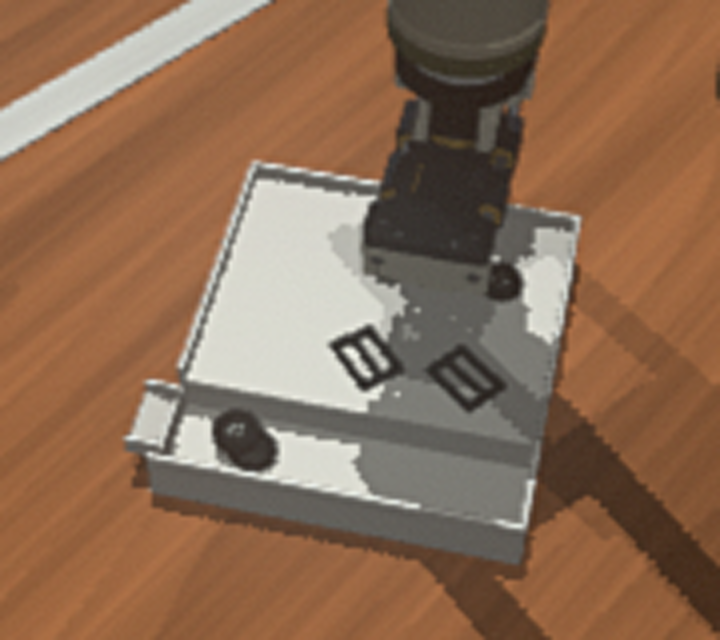

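```bash
python3 -m pendant '[{"delta_pos":[-0.004,0,0],"spin":0},{"delta_pos":[-0.008,0,0],"spin":0},{"delta_pos":[-0.013,0,0],"spin":0},{"delta_pos":[-0.019,0,0],"spin":0},{"delta_pos":[-0.026,0,0],"spin":0},{"delta_pos":[-0.034,0,0],"spin":0},{"delta_pos":[-0.042,0,0],"spin":0},{"delta_pos":[-0.050,0,0],"spin":0},{"delta_pos":[-0.058,0,0],"spin":0},{"delta_pos":[-0.063,0,0],"spin":0}]'
python3 - <<'E'
from h import *
r=robot.read_camera("side"); cv2.imwrite("pics/s9.png",cv2.resize(r["color"][130:290,200:380],None,fx=4,fy=4,interpolation=cv2.INTER_CUBIC))
plan(34,35,31,180); look()
E
```

```text
t: 11.9
tool_pos: [0.5864, -0.0502, 0.0316]
orientation: [0.722, -3.056, -0.004]
force: [-0.2, -0.2, -0.2]
opening: 0.016
PLAN delta [ 0.0009 -0.0001  0.0007] spin -0.0 q [-0.17  0.27  1.69  0.    1.19 -2.21] t 11.95
blob [263. 241.] area 124 tray mm [-70.3   1.6]
blob [288. 239.] area 1656 tray mm [-17.1 -18.8]
blob [257. 211.] area 101 tray mm [-51.   68.4]
blob [238. 224.] area 189 tray mm [-103.3   60.1]
blob [340. 247.] area 122 tray mm [ 82.2 -87.9]
blob [317. 247.] area 124 tray mm [ 34.9 -65.8]
blob [236. 257.] area 42 tray mm [-139.5   -5.1]
t 12.0 tcp tray [33.9 35.3] z 0.0317 F [-1.2  0.7  0.7] open 0.0166
tool x in tray [-0. -1.  0.]
tool y in tray [-1.     0.     0.003]
tool z in tray [-0.003 -0.    -1.   ]
```

View pics/s9.png

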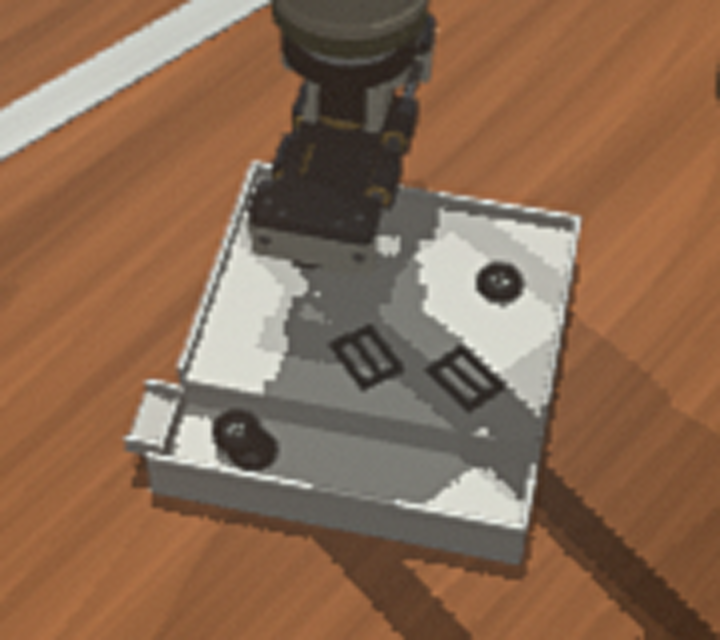

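```bash
python3 -m pendant '[{"delta_pos":[0.004,0,-0.01],"spin":0},{"delta_pos":[0.004,0,-0.04],"spin":0.1},{"delta_pos":[0.0,0,-0.05],"spin":0.25},{"delta_pos":[0,0,-0.05],"spin":0.4},{"delta_pos":[0,-0.01,-0.05],"spin":0.55},{"delta_pos":[-0.01,-0.02,-0.05],"spin":0.7},{"delta_pos":[-0.02,-0.03,-0.05],"spin":0.85},{"delta_pos":[-0.02,-0.032,-0.05],"spin":1},{"delta_pos":[-0.02,-0.032,-0.05],"spin":1.15},{"delta_pos":[-0.02,-0.032,-0.05],"spin":1.3}]'
python3 - <<'E'
from h import *
r=robot.read_camera("side"); cv2.imwrite("pics/s10.png",cv2.resize(r["color"][130:290,200:380],None,fx=4,fy=4,interpolation=cv2.INTER_CUBIC))
for u,v in((0,0),): pass
print([(p[1][:2]-C) for p in []])
o=robot.mark_of("side","button1")
for d in o: print(round(d["score"],2),(w2t(r["R"].T@(np.array(d["location"])-r["t"]))*1000).round(1))
plan(66,55,80,90)
E
```

```text
t: 13.0
tool_pos: [0.6183, -0.0705, 0.0823]
orientation: [-1.283, -2.865, -0.002]
force: [0.3, -1.3, 0.3]
opening: 0.0166
[]
0.66 [34.7 57.3]
0.62 [-98.9  66.8]
0.57 [ 38.1 -65.1]
0.47 [-109.1   54.8]
PLAN delta [0.0002 0.0001 0.0023] spin 0.268 q [-0.2   0.29  1.56  0.    1.29 -0.93] t 13.1
```

View pics/s10.png

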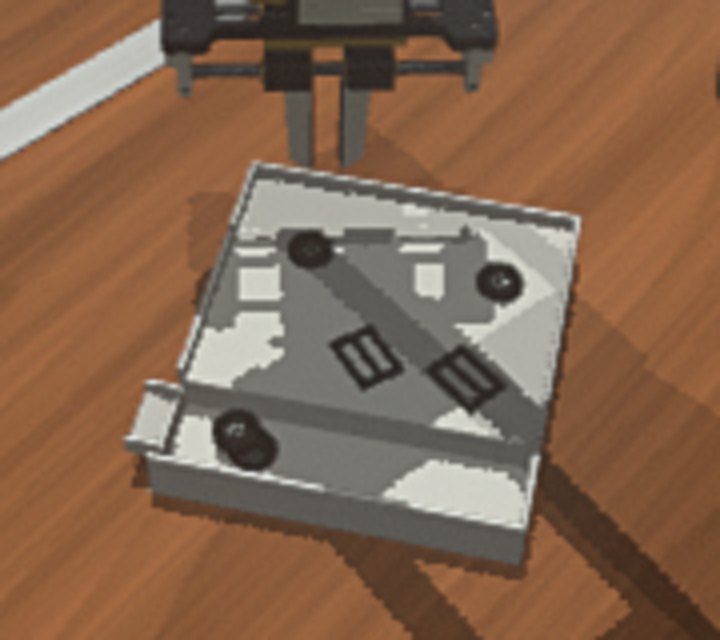

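```bash
python3 -m pendant '[{"delta_pos":[0,0,0.01],"spin":0.13},{"delta_pos":[0,0,0.025],"spin":0.265},{"delta_pos":[0,0,0.037],"spin":0.265},{"delta_pos":[0,0,0.044],"spin":0.265},{"delta_pos":[0,0,0.048],"spin":0.265},{"delta_pos":[0,0,0.05],"spin":0.265},{"delta_pos":[0,0,0.051],"spin":0.265},{"delta_pos":[0,0,0.051],"spin":0.265}]'
python3 - <<'E'
from h import *
plan(-88,55,31.2,90); print(robot.read_state()["tool_pos"],robot.read_state()["force"])
E
```

```text
t: 13.9
tool_pos: [0.6186, -0.0703, 0.0317]
orientation: [-1.645, -2.675, -0.002]
force: [0.2, 0.4, 0.0]
opening: 0.0164
PLAN delta [0.1543 0.0003 0.0008] spin 0.003 q [-0.2   0.35  1.59  0.    1.21 -0.67] t 13.9
[ 0.61856644 -0.07032493  0.03165849] [0.21034448 0.40328066 0.02854232]
```

```bash
python3 -m pendant '[{"delta_pos":[0.004,0,0],"spin":0},{"delta_pos":[0.009,0,0],"spin":0},{"delta_pos":[0.014,0,0],"spin":0},{"delta_pos":[0.020,0,0],"spin":0},{"delta_pos":[0.028,0,0],"spin":0},{"delta_pos":[0.036,0,0],"spin":0},{"delta_pos":[0.044,0,0],"spin":0},{"delta_pos":[0.052,0,0],"spin":0},{"delta_pos":[0.060,0,0],"spin":0},{"delta_pos":[0.068,0,0],"spin":0}]'
python3 - <<'E'
from h import *
r=robot.read_camera("side"); cv2.imwrite("pics/s11.png",cv2.resize(r["color"][130:290,200:380],None,fx=4,fy=4,interpolation=cv2.INTER_CUBIC))
plan(-88,53,31.2,90)
E
```

```text
t: 14.9
tool_pos: [0.5876, -0.009, 0.0318]
orientation: [-1.644, -2.675, -0.002]
force: [-0.2, -0.5, -0.6]
opening: 0.0162
PLAN delta [ 0.0844 -0.0016  0.0007] spin 0.004 q [-0.1   0.26  1.69  0.    1.19 -0.57] t 14.95
```

View pics/s11.png

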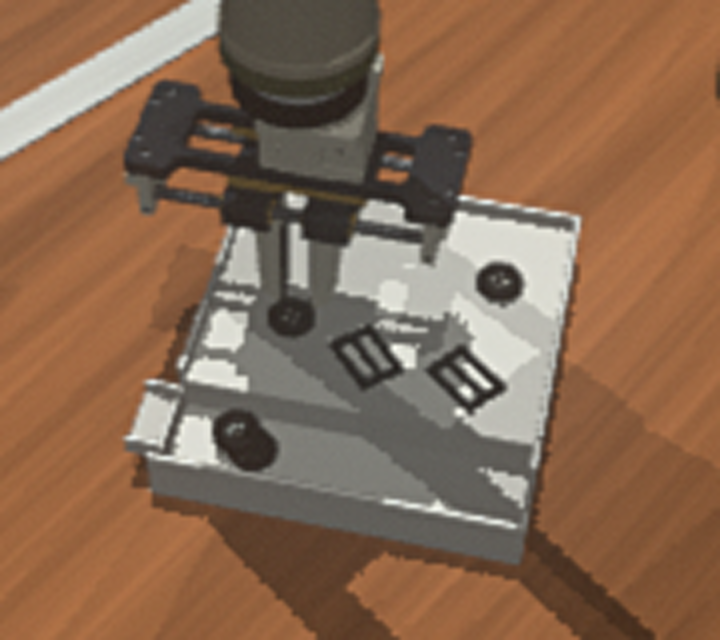

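```bash
python3 -m pendant '[{"delta_pos":[0.005,0,0],"spin":0},{"delta_pos":[0.012,0,0],"spin":0},{"delta_pos":[0.020,0,0],"spin":0},{"delta_pos":[0.028,0,0],"spin":0},{"delta_pos":[0.036,0,0],"spin":0},{"delta_pos":[0.044,0,0],"spin":0},{"delta_pos":[0.051,0,0],"spin":0},{"delta_pos":[0.057,0,0],"spin":0},{"delta_pos":[0.062,0,0],"spin":0},{"delta_pos":[0.066,0,0],"spin":0}]'
python3 -m pendant '[{"delta_pos":[0.005,0,0],"spin":0},{"delta_pos":[0.010,0,0],"spin":0},{"delta_pos":[0.014,0,0],"spin":0},{"delta_pos":[0.014,0,0],"spin":0}]'
python3 - <<'E'
from h import *
r=robot.read_camera("side"); cv2.imwrite("pics/s12.png",cv2.resize(r["color"][130:290,200:380],None,fx=4,fy=4,interpolation=cv2.INTER_CUBIC))
plan(35,-91.5,80,180)
E
```

```text
t: 15.95
tool_pos: [0.5571, 0.0513, 0.0319]
orientation: [-1.643, -2.675, -0.003]
force: [0.5, -0.7, 0.8]
opening: 0.0163
t: 16.35
tool_pos: [0.5504, 0.0643, 0.0319]
orientation: [-1.643, -2.675, -0.003]
force: [0.2, -0.3, 0.9]
opening: 0.0164
PLAN delta [-0.1184 -0.1467 -0.0484] spin -1.566 q [ 0.02  0.18  1.79  0.    1.17 -0.45] t 16.4
```

View pics/s12.png

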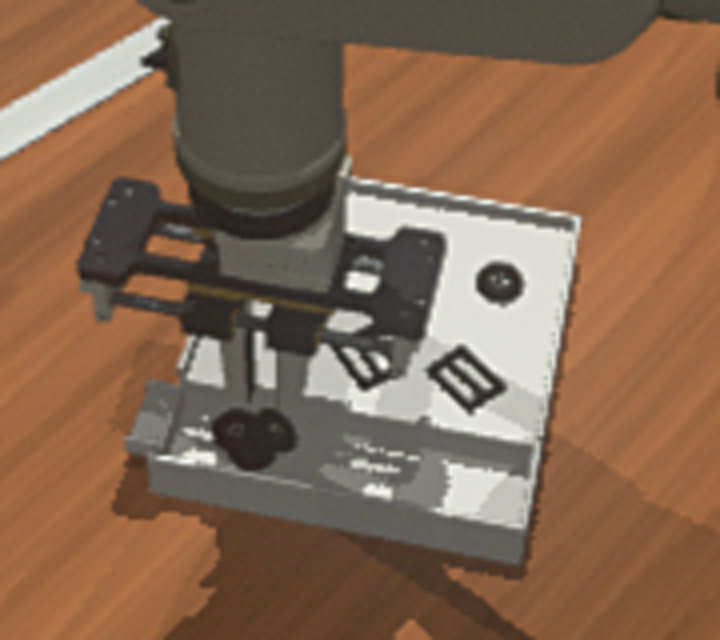

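```bash
python3 -m pendant '[{"delta_pos":[-0.004,0,-0.02],"spin":0},{"delta_pos":[-0.015,0,-0.049],"spin":-0.15},{"delta_pos":[-0.035,-0.02,-0.049],"spin":-0.3},{"delta_pos":[-0.06,-0.05,-0.049],"spin":-0.45},{"delta_pos":[-0.08,-0.08,-0.049],"spin":-0.6},{"delta_pos":[-0.11,-0.11,-0.049],"spin":-0.75},{"delta_pos":[-0.118,-0.14,-0.049],"spin":-0.9},{"delta_pos":[-0.118,-0.147,-0.049],"spin":-1.05},{"delta_pos":[-0.118,-0.147,-0.049],"spin":-1.2},{"delta_pos":[-0.118,-0.147,-0.049],"spin":-1.35}]'
python3 - <<'E'
from h import *
r=robot.read_camera("side"); cv2.imwrite("pics/s13.png",cv2.resize(r["color"][130:290,200:380],None,fx=4,fy=4,interpolation=cv2.INTER_CUBIC))
plan(35,-92,80,180)
E
```

```text
t: 17.4
tool_pos: [0.4727, -0.1086, 0.0807]
orientation: [0.384, -3.117, -0.004]
force: [-0.7, 0.7, 1.0]
opening: 0.016
PLAN delta [-0.0001  0.0001  0.0007] spin -0.209 q [-0.33 -0.07  1.95  0.    1.26 -2.16] t 17.45
```

View pics/s13.png

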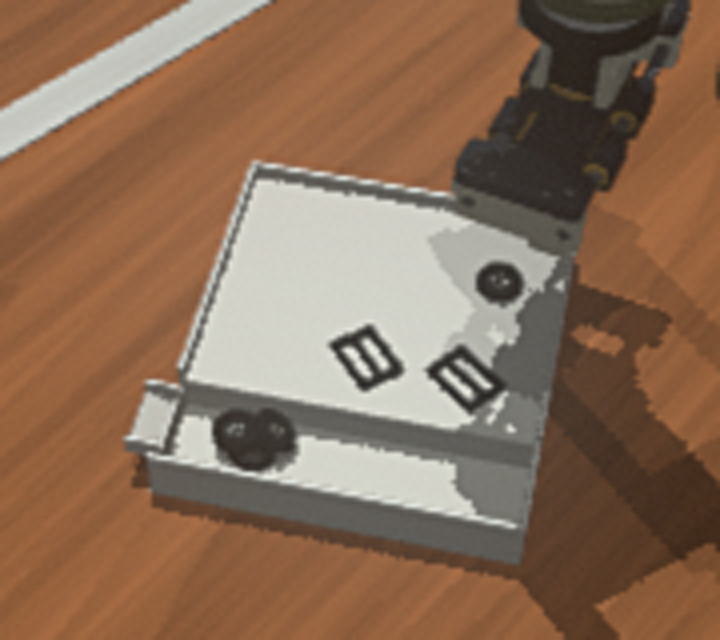

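```bash
python3 -m pendant '[{"delta_pos":[0,0,0.005],"spin":-0.1},{"delta_pos":[0,0,0.02],"spin":-0.208},{"delta_pos":[0,0,0.032],"spin":-0.208},{"delta_pos":[0,0,0.039],"spin":-0.208},{"delta_pos":[0,0,0.044],"spin":-0.208},{"delta_pos":[0,0,0.047],"spin":-0.208},{"delta_pos":[0,0,0.049],"spin":-0.208},{"delta_pos":[0,0,0.049],"spin":-0.208}]'
python3 - <<'E'
from h import *
r=robot.read_camera("side"); cv2.imwrite("pics/s14.png",cv2.resize(r["color"][130:290,200:380],None,fx=4,fy=4,interpolation=cv2.INTER_CUBIC))
look(); plan(35,35,31,180); 
E
```

```text
t: 18.25
tool_pos: [0.4729, -0.1084, 0.0318]
orientation: [0.72, -3.058, -0.004]
force: [0.0, -0.0, -0.5]
opening: 0.0163
blob [240. 226.] area 254 tray mm [-101.1   55.2]
blob [302. 257.] area 952 tray mm [ -7.2 -70.7]
blob [329. 243.] area 40 tray mm [ 63.6 -68.1]
blob [274. 235.] area 203 tray mm [-42.    2.6]
t 18.35 tcp tray [ 35.1 -91.9] z 0.0321 F [ 0.8 -0.2  0.1] open 0.0168
tool x in tray [-0.002 -1.    -0.001]
tool y in tray [-1.     0.002  0.002]
tool z in tray [-0.002  0.001 -1.   ]
PLAN delta [-0.1269  0.0004  0.0012] spin -0.002 q [-0.33  0.    1.98  0.    1.16 -2.37] t 18.35
```

View pics/s14.png

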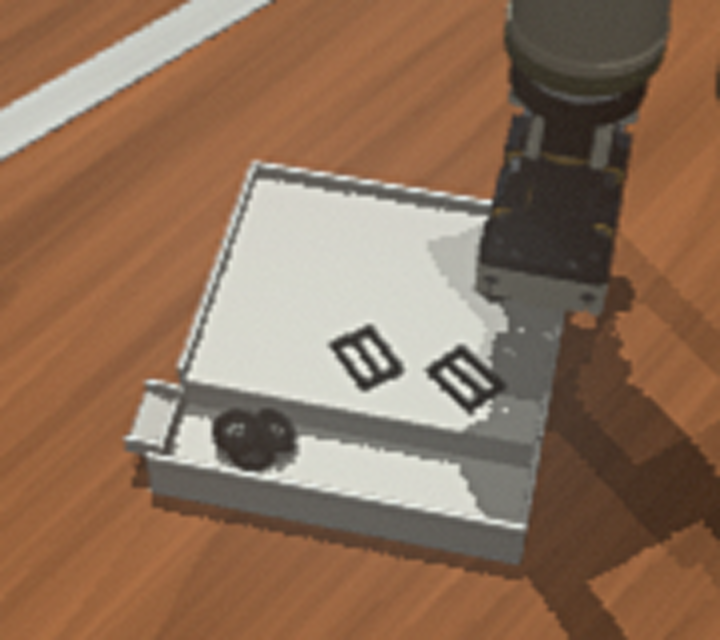

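```bash
python3 -m pendant '[{"delta_pos":[-0.003,0,0.001],"spin":0},{"delta_pos":[-0.007,0,0.001],"spin":0},{"delta_pos":[-0.012,0,0.001],"spin":0},{"delta_pos":[-0.019,0,0.001],"spin":0},{"delta_pos":[-0.027,0,0.001],"spin":0},{"delta_pos":[-0.035,0,0.001],"spin":0},{"delta_pos":[-0.043,0,0.001],"spin":0},{"delta_pos":[-0.051,0,0.001],"spin":0},{"delta_pos":[-0.059,0,0.001],"spin":0},{"delta_pos":[-0.065,0,0.001],"spin":0}]'
python3 - <<'E'
from h import *
plan(35,37,31.2,180); look()
E
```

```text
t: 19.35
tool_pos: [0.532, -0.079, 0.0311]
orientation: [-0.721, 3.057, 0.004]
force: [-0.2, 0.0, -0.0]
opening: 0.0159
PLAN delta [-0.0631  0.0003 -0.    ] spin -0.002 q [-0.24  0.14  1.84  0.    1.17 -2.28] t 19.35
blob [305. 191.] area 34 tray mm [66.3 61.1]
blob [310. 203.] area 52 tray mm [65.8 31.4]
blob [279. 240.] area 623 tray mm [-35.5 -12.1]
blob [298. 221.] area 30 tray mm [22.3  7.3]
blob [240. 226.] area 256 tray mm [-101.    55.2]
blob [289. 260.] area 52 tray mm [-35.5 -63.2]
blob [315. 252.] area 196 tray mm [ 24.7 -73.1]
blob [248. 281.] area 39 tray mm [-139.3  -63.7]
t 19.4 tcp tray [ 35.3 -25.5] z 0.0313 F [0.7 0.  1. ] open 0.0161
tool x in tray [-0.001 -1.    -0.001]
tool y in tray [-1.     0.001  0.002]
tool z in tray [-0.002  0.001 -1.   ]
```

```bash
python3 -m pendant '[{"delta_pos":[-0.005,0,0],"spin":0},{"delta_pos":[-0.012,0,0],"spin":0},{"delta_pos":[-0.020,0,0],"spin":0},{"delta_pos":[-0.028,0,0],"spin":0},{"delta_pos":[-0.036,0,0],"spin":0},{"delta_pos":[-0.044,0,0],"spin":0},{"delta_pos":[-0.051,0,0],"spin":0},{"delta_pos":[-0.057,0,0],"spin":0},{"delta_pos":[-0.061,0,0],"spin":0},{"delta_pos":[-0.063,0,0],"spin":0}]'
python3 -m pendant '[{"delta_pos":[0.004,0,-0.01],"spin":0},{"delta_pos":[0.004,0,-0.04],"spin":0.1},{"delta_pos":[0.0,0,-0.05],"spin":0.25},{"delta_pos":[0,0,-0.05],"spin":0.4},{"delta_pos":[0,-0.01,-0.05],"spin":0.55},{"delta_pos":[-0.01,-0.02,-0.05],"spin":0.7},{"delta_pos":[-0.02,-0.03,-0.05],"spin":0.85},{"delta_pos":[-0.02,-0.032,-0.05],"spin":1},{"delta_pos":[-0.02,-0.032,-0.05],"spin":1.15},{"delta_pos":[-0.02,-0.032,-0.05],"spin":1.3}]'
python3 - <<'E'
from h import *
r=robot.read_camera("side"); cv2.imwrite("pics/s15.png",cv2.resize(r["color"][130:290,200:380],None,fx=4,fy=4,interpolation=cv2.INTER_CUBIC))
o=robot.mark_of("side","button1")
for d in o: X=r["R"].T@(np.array(d["location"])-r["t"]);print(round(d["score"],2),(w2t(X)*1000).round(1),X[2].round(3))
plan(66,55,80,90)
E
```

```text
t: 20.4
tool_pos: [0.5893, -0.0504, 0.0314]
orientation: [-0.721, 3.057, 0.003]
force: [0.0, -0.2, 0.3]
opening: 0.0163
t: 21.4
tool_pos: [0.6212, -0.0707, 0.0821]
orientation: [-1.285, -2.866, -0.004]
force: [0.1, 0.2, -0.6]
opening: 0.0163
0.67 [-102.5   67.3] 0.013
0.66 [-95.4  43.3] 0.019
0.6 [37.  60.1] 0.035
0.41 [-101.9   54.9] 0.007
0.16 [ 291.1 -234.4] 0.005
PLAN delta [ 0.0023 -0.002   0.0021] spin 0.267 q [-0.2   0.3   1.55  0.    1.29 -0.93] t 21.5
```

View pics/s15.png

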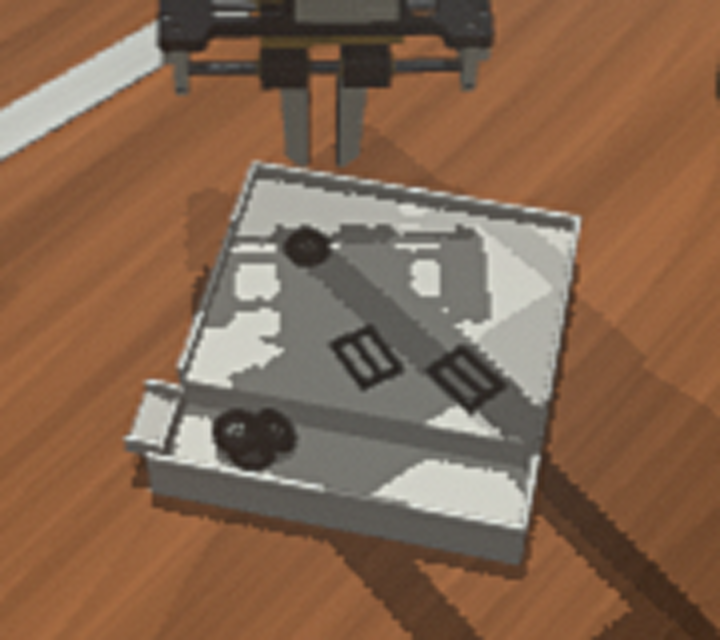

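```bash
python3 -m pendant '[{"delta_pos":[0,0.002,0.01],"spin":0.13},{"delta_pos":[0,0.002,0.025],"spin":0.266},{"delta_pos":[0,0.002,0.037],"spin":0.266},{"delta_pos":[0,0.002,0.044],"spin":0.266},{"delta_pos":[0,0.002,0.048],"spin":0.266},{"delta_pos":[0,0.002,0.05],"spin":0.266},{"delta_pos":[0,0.002,0.051],"spin":0.266},{"delta_pos":[0,0.002,0.051],"spin":0.266}]' 0.73
python3 - <<'E'
from h import *
plan(-88,76,31.2,90); print(robot.read_state()["tool_pos"],robot.read_state()["force"],w2t(robot.read_state()["tool_pos"]))
E
```

```text
t: 22.3
tool_pos: [0.6231, -0.0692, 0.0315]
orientation: [1.648, 2.675, 0.004]
force: [-0.6, -1.0, 0.1]
opening: 0.0123
PLAN delta [0.1553 0.0165 0.0005] spin 0.002 q [-0.19  0.36  1.58  0.    1.21 -0.66] t 22.3
[ 0.62310483 -0.06918527  0.03148249] [-0.55197326 -0.9515999   0.14518444] [0.06731862 0.0597708 ]
```

```bash
python3 -m pendant '[{"delta_pos":[0.005,0,0],"spin":0},{"delta_pos":[0.010,0,0],"spin":0},{"delta_pos":[0.015,0,0],"spin":0},{"delta_pos":[0.021,0,0],"spin":0},{"delta_pos":[0.028,0.001,0],"spin":0},{"delta_pos":[0.036,0.002,0],"spin":0},{"delta_pos":[0.044,0.004,0],"spin":0},{"delta_pos":[0.052,0.006,0],"spin":0},{"delta_pos":[0.060,0.008,0],"spin":0},{"delta_pos":[0.068,0.010,0],"spin":0}]'
python3 - <<'E'
from h import *
r=robot.read_camera("side"); cv2.imwrite("pics/s16.png",cv2.resize(r["color"][130:290,200:380],None,fx=4,fy=4,interpolation=cv2.INTER_CUBIC))
plan(-88,77,31.2,90)
E
```

```text
t: 23.3
tool_pos: [0.6013, -0.0031, 0.0316]
orientation: [1.648, 2.675, 0.004]
force: [-0.4, 0.2, 0.6]
opening: 0.0128
PLAN delta [0.0853 0.0071 0.0005] spin 0.002 q [-0.09  0.29  1.66  0.    1.19 -0.56] t 23.35
```

View pics/s16.png

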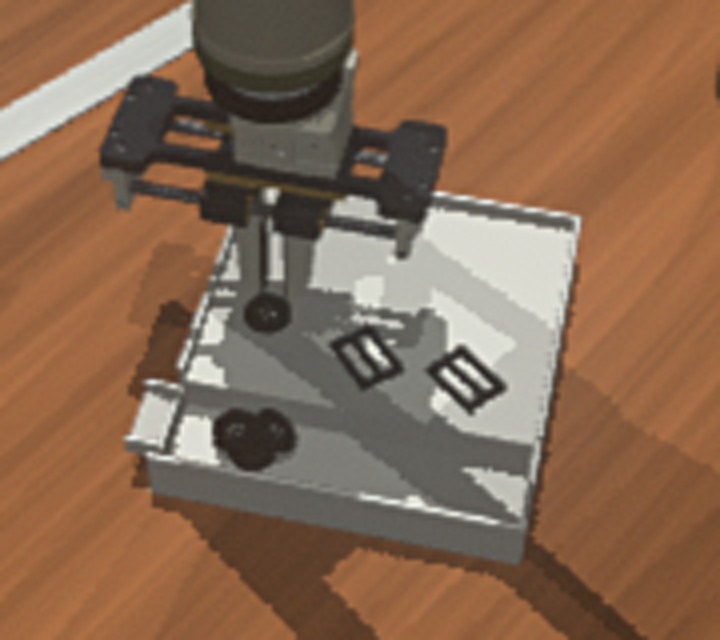

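```bash
python3 -m pendant '[{"delta_pos":[0.005,0.001,0],"spin":0},{"delta_pos":[0.012,0.003,0],"spin":0},{"delta_pos":[0.020,0.005,0],"spin":0},{"delta_pos":[0.028,0.007,0],"spin":0},{"delta_pos":[0.036,0.0075,0],"spin":0},{"delta_pos":[0.044,0.0075,0],"spin":0},{"delta_pos":[0.051,0.0075,0],"spin":0},{"delta_pos":[0.057,0.0075,0],"spin":0},{"delta_pos":[0.062,0.0075,0],"spin":0},{"delta_pos":[0.066,0.0075,0],"spin":0}]'
python3 - <<'E'
from h import *
r=robot.read_camera("side"); cv2.imwrite("pics/s17.png",cv2.resize(r["color"][130:290,200:380],None,fx=4,fy=4,interpolation=cv2.INTER_CUBIC))
plan(-88,77,31.2,90); print(robot.read_state()["force"])
E
```

```text
t: 24.35
tool_pos: [0.5778, 0.0607, 0.0317]
orientation: [-1.647, -2.675, -0.005]
force: [0.4, 0.0, 0.5]
opening: 0.0125
PLAN delta [ 0.0184 -0.0004  0.0005] spin 0.002 q [ 0.02  0.25  1.72  0.    1.18 -0.45] t 24.4
[0.01879725 0.15305132 0.85304463]
```

View pics/s17.png

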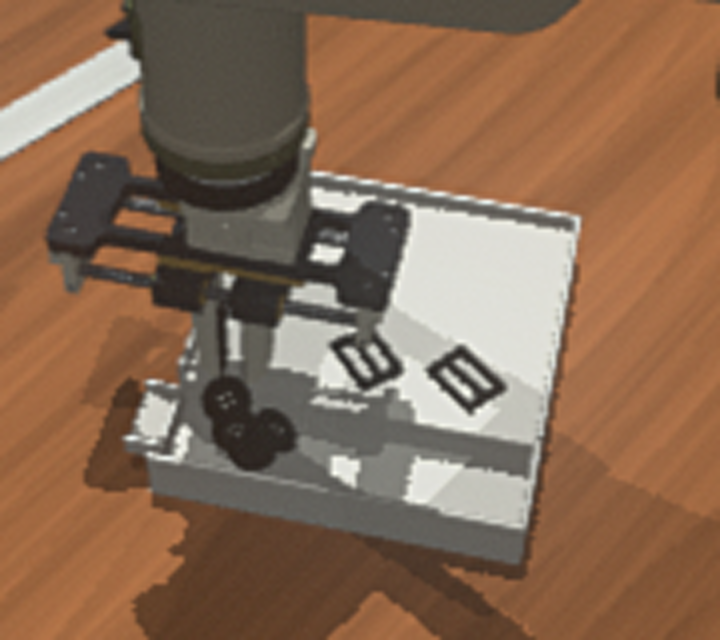

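```bash
python3 -m pendant '[{"delta_pos":[0.003,0,0],"spin":0},{"delta_pos":[0.006,0,0],"spin":0},{"delta_pos":[0.009,0,0],"spin":0},{"delta_pos":[0.012,0,0],"spin":0},{"delta_pos":[0.012,0,0],"spin":0}]'
python3 - <<'E'
from h import *
r=robot.read_camera("side"); cv2.imwrite("pics/s18.png",cv2.resize(r["color"][130:290,200:380],None,fx=4,fy=4,interpolation=cv2.INTER_CUBIC))
plan(-88,77,31.2,90); print(robot.read_state()["force"])
E
```

```text
t: 24.9
tool_pos: [0.572, 0.0721, 0.0316]
orientation: [-1.646, -2.675, -0.005]
force: [-0.5, 0.0, 0.7]
opening: 0.0127
PLAN delta [ 0.0063 -0.0004  0.0004] spin 0.003 q [ 0.03  0.23  1.73  0.    1.18 -0.43] t 24.95
[-0.65523502  0.01805749 -0.10671918]
```

View pics/s18.png

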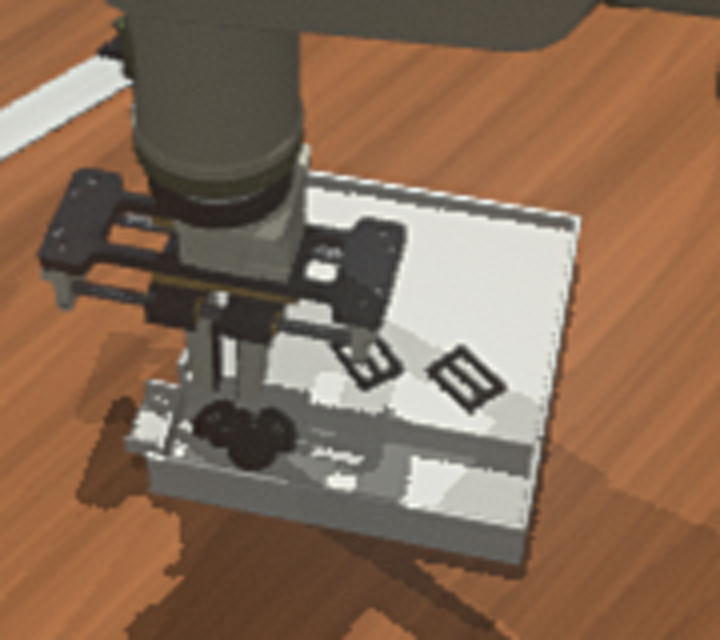

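Dropped in. Now lift clear, away to the +x side, and check.

```bash
python3 -m pendant '[{"delta_pos":[-0.002,0,-0.02],"spin":0},{"delta_pos":[-0.005,0,-0.06],"spin":0},{"delta_pos":[-0.05,0,-0.1],"spin":0},{"delta_pos":[-0.1,0,-0.14],"spin":0},{"delta_pos":[-0.14,0,-0.14],"spin":0},{"delta_pos":[-0.18,0,-0.14],"spin":0},{"delta_pos":[-0.22,0,-0.14],"spin":0},{"delta_pos":[-0.26,0,-0.14],"spin":0},{"delta_pos":[-0.29,0,-0.14],"spin":0},{"delta_pos":[-0.29,0,-0.14],"spin":0}]'
python3 - <<'E'
from h import *
r=look("top_end")
r=robot.read_camera("side"); cv2.imwrite("pics/s19.png",cv2.resize(r["color"][130:290,200:380],None,fx=4,fy=4,interpolation=cv2.INTER_CUBIC))
for cam in("side","top"):
  r,o=marks(cam,["button1","buckle1","thread_cone","tape_roll"])
  for l,x in o.items(): print(cam,l); [print("  ",s,(w2t(p)*1000).round(0),p) for s,p in x]
E
```

```text
t: 25.95
tool_pos: [0.703, -0.1918, 0.1698]
orientation: [-1.651, -2.672, -0.003]
force: [0.3, 0.4, -1.3]
opening: 0.0125
blob [239. 223.] area 329 tray mm [-99.8  61.6]
blob [274. 235.] area 220 tray mm [-41.2   2.1]
blob [338. 242.] area 170 tray mm [ 82.8 -76.7]
blob [285. 260.] area 212 tray mm [-44.1 -58.1]
t 26.0 tcp tray [210.5  76.9] z 0.1699 F [-0.6  1.1  0.6] open 0.0125
tool x in tray [-1.     0.     0.003]
tool y in tray [0.    1.    0.001]
tool z in tray [-0.003  0.001 -1.   ]
side button1
   0.53 [-93.  44.] [0.537 0.067 0.02 ]
   0.5 [-106.   55.] [0.541 0.084 0.009]
   0.5 [-101.   70.] [0.557 0.086 0.016]
   0.49 [-95.  80.] [0.568 0.085 0.018]
side buckle1
   0.5 [-44.   3.] [0.522 0.005 0.035]
   0.41 [-41. -56.] [ 0.471 -0.024  0.033]
   0.34 [-111.   -5.] [0.485 0.061 0.004]
side thread_cone
side tape_roll
   0.71 [ 290. -236.] [ 0.459 -0.401  0.002]
top button1
   0.61 [-109.   55.] [0.54  0.086 0.009]
   0.55 [-104.   69.] [0.555 0.088 0.016]
   0.41 [-97.  47.] [0.538 0.072 0.017]
top buckle1
   0.55 [-44. -60.] [ 0.466 -0.023  0.032]
   0.46 [-43.   1.] [0.521 0.003 0.033]
top thread_cone
   0.83 [-402.  114.] [0.461 0.375 0.001]
top tape_roll
```

View pics/s19.png

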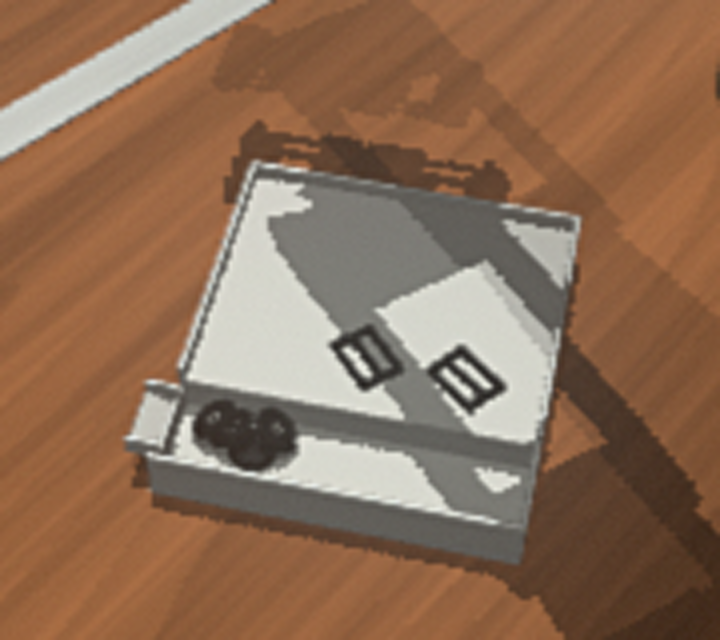

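View pics/top_end.png

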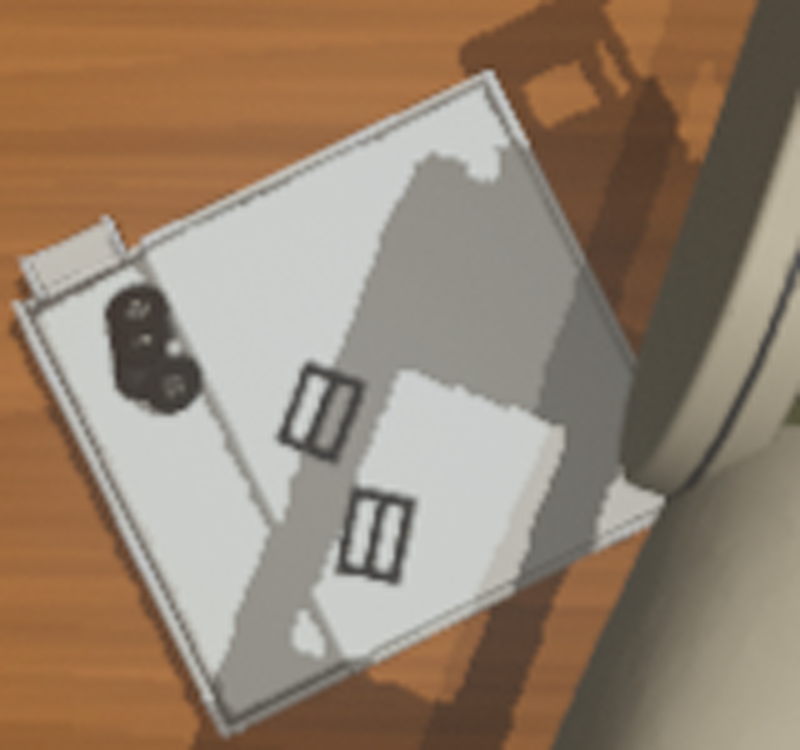

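```bash
python3 -c "
from plant import robot
print(robot.close_job())"
```

```text
the job is handed in; nothing more can be done
None
```

All four buttons are in the trough, and the job was handed in at about 26 s. I swept each one with the tips of the slightly opened fingers. Two went straight over the edge, and two were first pushed sideways round the buckles.

**Buttons:** the last check from the side camera puts the centres at about x -93 to -106 mm and y 44 to 80 mm in the tray, 9 to 20 mm above the table. That is below the 27 mm limit. They overlap, with three leaning on each other or on the one lying flat. The top camera's network reported only three of the four, but all four can be seen in its picture.

**Buckles:** both are on the board at about (-42, 2) and (-44, -58) mm, within 1 mm of where they started.

**Thread cone and tape roll:** each was found by only one camera in the final check, the cone by the top and the roll by the side. Both were within the networks' few millimetres of error of where they started.

**One slip:** while placing the fingers for the second sweep, I came down too fast and the fingertips touched the bare board with about 40 N for a moment. No button or buckle was under them. I raised the fingers right away, and later descents were slower and touched nothing. The 40 N limit is for the arm and gripper body, so fingertip contact should not count, but the hand-in reports no verdict to confirm that.

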